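# Latch, tug and turn over a mould carrier

### The arm

A 6-joint arm with a two-finger parallel gripper is mounted at the origin on a cart in front of the work surface, level with it; the furniture and walls round the work are solid. World frame = base frame: x ahead of the robot, y to its left, z up, the work surface at z = 0. Lengths are in mm, angles in rad, forces in N, time in s.
With the tool pointing down it reaches from about 400 to 825 mm from the base axis. Payload 7 kg.
Tool frame: the origin (TCP) lies midway between the tips of the shut fingers; the grasp point (between the pads) lies manip.grasp_offset behind it (manip.grasp_offset is the distance from the TCP to the grasp point, in mm); z points along the fingers, y is the direction in which the jaws open and shut (so a half turn about z gives the same grasp; the last joint's range is limited). The gripper opens to 88 mm and grips with 3 to 60 N. Pads are 19 mm wide; open, the fingers measure 130 mm over their backs; the gripper's body (78 mm by 193 mm) begins 47 mm behind the grasp point.
Start: joints at [-0.88, 0.359, 0.012, 0, -1.224, -0.288], TCP at [264.569, -620.966, 226.561] pointing down, gripper open.
Joint ranges: [-3.07, 3.07], [-1.43, 2.12], [-1.02, 1.25], [-3.03, 1.67], [-3.05, -0], [-3.03, 3.03]. Speed limits (rad/s): [2.39, 2.39, 3.01, 3.14, 3.14, 3.14].

### API

Orientations are given as a 3x3 rotation matrix whose columns are the frame's x, y, z axes.
In Python, from bench import manip gives the robot as it stands.
- The arm moves only by the tool move_arm, never from a script. Its argument "plan" is a list of rows, each a list of 3 entries, a list of its own where there are three numbers: the finger opening in cm, from 0 to 8.76, then the shift along the tool's x, y, z in cm, then the turn, a rotation vector about the tool's x, y, z in degrees. In form: [[fingers, [x, y, z], [wx, wy, wz]], ...]. A call has exactly 8 rows; each row shifts and turns the pose as measured when the row begins, along the tool's axes as they then stand; what a row does not reach is not made up. A row lasts 1/10 s, in which the tool goes at most 50 mm and 8.59 degrees, less where a joint would pass 70% of its speed; a pose out of reach is approached as far as the arm can. A call is refused whole if a number of a shift passes 5 or a number of a turn 8.59, either way. A call with a gripper value outside its range is refused whole. The fingers move at their own pace and stop on an object; the grip force is fixed at half the most. Time passes only in rows, so rows that do not move let the fingers close, or fill a call up. It gives the time, the measured TCP pose, the force and the opening at its end, in the units of the state.
- manip.get_state(): the state, without advancing time (a new reading comes with each control period).
- manip.snapshot(name): name is "side" or "top" or "wrist"; returns (picture, depth): 420x560x3 uint8, red, green, blue; 420x560 float32, mm along the optical axis (not along the pixel's ray), 0 where there is no reading.
- manip.camera_params(name): a dict with "intrinsics" (3x3 intrinsics, pixels), "origin" and "orientation" of the camera in the world. Camera axes: x right, y down, z forward; pixel columns grow to the right and rows downward; lengths in mm; the calibration is good to about 2 mm. A picture is of the moment at which its call begins: read the wrist's pose just before it. camera_params takes no time and is no camera call; for the wrist camera it gives the pose at the moment of the call.
- manip.close_job(): hands the job in, once; it reports no verdict.
Trained networks look in the newest picture that a camera, given by its name, has taken for a name from the list of things; names that differ only in an ending like _2 or _b are one class to them, and where a whole thing is asked for, a point or a joint stands for the part that bears it (a point fixed in the world has none). Each returns a list of dicts, best first, with "confidence" (0 to 1); they miss things now and then, are a little off and sometimes report something else, mostly with a low value. They report only what shows in the picture. A call takes as long as a camera call.
- manip.look_for(camera, target): "centre" ([x, y, z] in mm, in world coordinates, good to about 4 mm: the middle of the surface that is visible of it).
The state is a dict: "time": time; "joint_positions": joint angles; "joint_vel": joint speeds; "joint_efforts": joint torques, N m; "tool_pos": TCP position; "tool_rot": TCP orientation; "force": force on the tool from outside, world axes, zero at the start; "wrist_torque": the same for the moment, N m; "opening": finger opening in mm.
Only numpy, scipy, OpenCV 4.12 (cv2) and the standard library are available. Lean on these libraries where they do the work, as an engineer would, in place of code of your own. Each camera call takes 0.05 s, during which the arm holds its last target. There are 200 camera calls.

### The job

The plaster mould in the wooden carrier has to be worked from the back. Push the carrier's sliding lid fully home so that its catch snaps in, give the lid's pull bar a firm tug in the opening direction to make sure the catch holds, then turn the carrier upside down, with the lid underneath, and leave it lying flat on the grey slab, lengthwise and well centred on it. Lay it down by hand, without dropping it or letting it fall over, and leave the other things where they are.

Things in the scene. Friction and masses are not known exactly. Their poses are not given: they have to be found in the camera images.
- carrier_mid (a point): centre, half-way up, of the loose pale wooden carrier: 110 long (x, the way the lid opens), 64 wide (y), 46 high (z, up while upright), 0.57 to 0.83 kg in all, on the bench stop. Grip across the 64 mm: both side walls are flat and clear. They rise 14 mm above the lid face, so it lies flat upside down, pull bar and catch clear; it also stands on either end. Mould loose inside, window in the floor
- lid_pull (a point): centre of the lid's aluminium pull bar: 36 mm across the carrier (y), 10 thick (x), 12 high above the lid face; this point is 6 above that face and 15 above the carrier's centre, and 34 mm to +x of it when the lid is shut. Axes as the carrier's. It stands between the side walls, 55 mm apart; at least 25 mm is free along the lid on both sides of it
- lid (a joint): m the lid is open, along the carrier's +x: 0 fully home at its stop, 0.045 fully open; starts 0.020 to 0.040 open. Slides with about 1 N. From 14 to 4 mm the catch rides over the lid's strike bar (push about 3 N), then its nose drops behind it. Caught, the lid has 3 mm of play and then holds more than 15 N; not caught, it slides open again when pulled
- hook (a joint): rad; brass spring catch, a cranked hook 43 mm long, 14 wide, on a pin across the carrier's -x end, nose towards +x: 0 down (also while the lid is open), about 0.15 riding over the strike bar; its spring presses it down
- bench_stop: wooden strip fixed to the bench, 190 x 58 x 10 mm, with two cleats 18 mm high, about 2 mm clear of the carrier's ends; it keeps the carrier from sliding when its lid is pushed or pulled. Origin on the bench under its middle, x along its length and the carrier's x. Lift the carrier straight up out of it
- slab: worn grey slab lying on the bench top (not the one in the tray below the bench), fixed, 100 mm (x) by 150 mm (y), 10 mm thick; origin under its middle at bench height, z up. The carrier goes upside down on its middle, long side along the slab's long side, either way round
- plaster: round plaster mould, 51 x 51 x 19 mm, loose in the carrier; origin under its middle (9 mm below its own centre). It must stay inside the carrier
- small_mould: small plaster mould, 43 x 38 x 13 mm, loose on the bench behind the work; leave alone
- steel_tweezers: tweezers 130 mm long, 8 mm high, loose on the bench behind the work; leave alone
- pliers: red-handled pliers, 145 x 40 x 13 mm, loose on the bench at the right; leave alone
- eye_loupe: black eye loupe, 35 mm across, 26 mm high, loose on the bench at the right; leave alone

How it is judged (in metres and radians):
On the way, in this order (a step that is already met when the one before it is completed fails the run):
1. the lid is fully home and the catch has dropped in, the carrier still upright (value of joint lid below 0.002 m and value of joint hook below 0.04 rad and angle between carrier_mid's own z axis and vertical below 0.2 rad), for 0.2 s.
2. the lid is tugged in the opening direction, its play taken up, so that the catch carries at least 3 N and holds, the carrier still upright (value of joint lid between 0.0025 and 0.008 m and value of joint hook below 0.04 rad and contact force between hook and lid above 3 N and angle between carrier_mid's own z axis and vertical below 0.2 rad), for 0.1 s.
At the end, for the whole second after the job is handed in: The carrier lies upside down and flat (within 4 degrees) on the grey slab, lengthwise (within 20 degrees), its centre within 25 mm across and 35 mm along of the slab's middle, at rest; the lid is still caught (open less than 6 mm, catch down) and the plaster mould is inside (angle between carrier_mid's own z axis and vertical above 3.07 rad and z of carrier_mid in the frame of slab between 0.028 and 0.038 m and x of carrier_mid in the frame of slab between -0.025 and 0.025 m and y of carrier_mid in the frame of slab between -0.035 and 0.035 m and angle between the x axis of each of carrier_mid, carrier_mid, carrier_mid, carrier_mid, carrier_mid, carrier_mid, carrier_mid and the y axis of slab, either way round below 0.35 rad and value of joint lid below 0.006 m and value of joint hook below 0.04 rad and distance between plaster and carrier_mid below 0.035 m and linear speed of carrier below 0.02 m/s); the robot touches nothing.
It fails at once if the carrier topples or is thrown over (turns faster than 7 rad/s) (angular speed of carrier above 7 rad/s).
It fails at once if the plaster mould falls out of the carrier (distance between plaster and carrier_mid above 0.06 m).
It fails at once if a bystander is shifted by more than 25 mm (distance of any of small_mould, steel_tweezers, pliers, eye_loupe from where it was at the start of the episode above 0.025 m).
It fails at once if the carrier is dropped (falls faster than 0.6 m/s out of the fingers) (linear speed of carrier above 0.6 m/s and contact force between the fingers and carrier below 0.1 N).
It also fails if it takes over 72 s, if anything falls off the work surface, if the arm or the gripper's body presses on something with over 40 N, if the wrist force passes 120 N, or if a joint passes its speed limit or range.

## Working session

There is one attempt and no reset: what is moved stays moved. The work goes in short steps, Python scripts to look and compute and a tool call to move; the robot and the scene stay as the last step left them, time stands still between calls to the robot, and variables do not carry over. Pictures are saved under pics/ and viewed, about 8 in all and at most 12, crops included, and the job is handed in when it is done.

Besides the shell and the picture viewer there is one more tool, called after ">>>" as name(argument=value, ...) on one line, values as JSON. move_arm: Moves the arm, as the interface text tells. Its arguments: {"type":"object","properties":{"plan":{"type":"array","items":{"type":"array"}}},"required":["plan"]}

```bash
mkdir -p pics
cat > h.py <<'E'
from bench import manip
import numpy as np, cv2
np.set_printoptions(precision=1,suppress=True)
def snap(n,f=None):
    p=manip.camera_params(n); im,d=manip.snapshot(n)
    if f: cv2.imwrite('pics/'+f,im[:,:,::-1])
    return im,d,p
def cloud(d,p):
    K=np.array(p['intrinsics']);v,u=np.indices(d.shape)
    c=np.stack([(u-K[0,2])/K[0,0]*d,(v-K[1,2])/K[1,1]*d,d],-1)
    return c@np.array(p['orientation']).T+np.array(p['origin'])
def st():
    s=manip.get_state();print(s['time'],np.array(s['tool_pos']),np.array(s['tool_rot']).round(3).tolist(),'F',np.array(s['force']),'open',s['opening']);return s
E
python3 - <<'E'
from h import *
st();print(manip.get_state()['joint_positions'],manip.grasp_offset)
for n in ('top','side'):
    im,d,p=snap(n,n+'0.png');print(n,p)
    for t in ['carrier_mid','lid_pull','hook','bench_stop','slab','small_mould','steel_tweezers','pliers','eye_loupe']:
        for r in manip.look_for(n,t)[:2]: print(t,np.array(r['centre']),round(r['confidence'],2))
E
```

```text
0.0 [ 264.4 -620.5  225.6] [[-0.92, -0.392, -0.001], [-0.392, 0.92, 0.001], [0.0, 0.002, -1.0]] F [-0.3 -0.6 -0.1] open 87.83839613600345
[-0.9  0.4  0.  -0.  -1.2 -0.3] 18.8
top {'intrinsics': array([[390.8,   0. , 276.8],
       [  0. , 390.8, 208.7],
       [  0. ,   0. ,   1. ]]), 'origin': array([ 470.2, -186.1,  966.2]), 'orientation': array([[ 0. , -1. ,  0.1],
       [-1. , -0. , -0. ],
       [ 0. , -0.1, -1. ]])}
carrier_mid [ 505.8 -167.2   39.1] 0.96
bench_stop [ 509.8 -236.5   12.2] 0.87
slab [503.1  52.4  11.2] 0.56
small_mould [607.1 -47.4  12.1] 0.71
pliers [ 537.4 -536.2    9.8] 0.58
eye_loupe [ 490.7 -441.3   20.2] 0.68
side {'intrinsics': array([[511.1,   0. , 279.5],
       [  0. , 511.1, 218.9],
       [  0. ,   0. ,   1. ]]), 'origin': array([  -81.6, -1311.9,   670.4]), 'orientation': array([[ 0.9, -0.2,  0.4],
       [-0.5, -0.4,  0.8],
       [ 0. , -0.9, -0.4]])}
carrier_mid [ 472.5 -167.4   45.1] 0.71
lid_pull [ 504.1 -134.    44. ] 0.68
hook [ 505.6 -129.2   46.5] 0.41
bench_stop [ 477.9 -245.6   12.3] 0.59
slab [ 478.8 -247.3   16.2] 0.56
pliers [ 529.8 -541.5   11.1] 0.9
pliers [ 469.4 -169.1   43.9] 0.53
eye_loupe [ 485.3 -457.5   12.8] 0.58
```

View pics/top0.png

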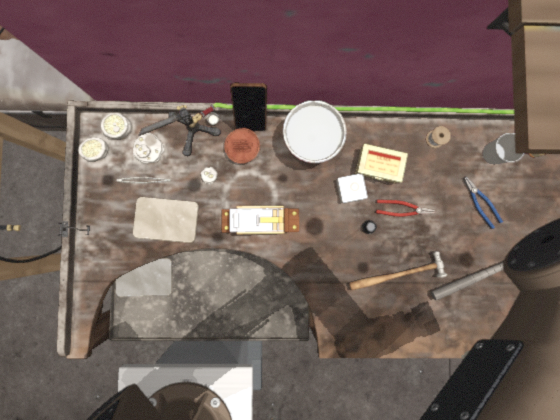

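View pics/side0.png

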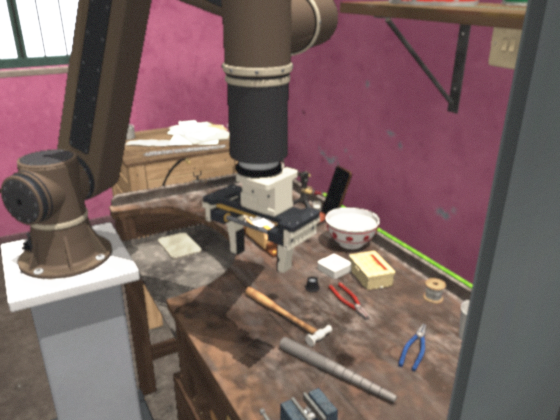

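The top view shows the carrier in its stop near pixel (257,220), with the slab left of it at (165,220). Both lie lengthwise along world y. The brass catch is near (270,218). In the side view the arm hides the carrier. Next I move above it for a close look.

```bash
cat >> h.py <<'E'
from scipy.spatial.transform import Rotation as Ro, Slerp
def pose(tilt=0,yaw=90,):
    """tool down, jaw (tool y) at world yaw deg; then tilted about world x by tilt deg (+: body goes to -y)"""
    a=np.radians(yaw);y=np.array([np.cos(a),np.sin(a),0]);z=np.array([0,0,-1.]);R=np.stack([np.cross(y,z),y,z],1)
    return Ro.from_euler('x',tilt,degrees=True).as_matrix()@R
def rows(p1,R1,n,p0=None,R0=None,path=None):
    s=manip.get_state();p0=np.array(s['tool_pos']) if p0 is None else np.array(p0);R0=np.array(s['tool_rot']) if R0 is None else R0
    sl=Slerp([0,1],Ro.from_matrix([R0,R1]));P=lambda t:p0+(np.array(p1)-p0)*t
    for i in range(n):
        a,b=sl(i/n),sl((i+1)/n);f=path or P
        print((a.inv().apply(f((i+1)/n)-f(i/n))/10).round(2).tolist(),np.degrees((a.inv()*b).as_rotvec()).round(2).tolist())
E
python3 - <<'E'
from h import *
rows([500,-170,240],pose(0,90),13)
E
```

```text
[-3.03, 2.48, -0.1] [-0.0, 0.0, 1.78]
[-2.95, 2.57, -0.1] [-0.0, 0.0, 1.78]
[-2.87, 2.66, -0.1] [-0.0, 0.0, 1.78]
[-2.78, 2.75, -0.1] [-0.0, 0.0, 1.78]
[-2.7, 2.84, -0.1] [-0.0, 0.0, 1.78]
[-2.61, 2.92, -0.1] [-0.0, 0.0, 1.78]
[-2.51, 3.0, -0.1] [-0.0, 0.0, 1.78]
[-2.42, 3.07, -0.1] [-0.0, 0.0, 1.78]
[-2.32, 3.15, -0.1] [-0.0, 0.0, 1.78]
[-2.23, 3.22, -0.1] [-0.0, 0.0, 1.78]
[-2.12, 3.29, -0.1] [-0.0, 0.0, 1.78]
[-2.02, 3.35, -0.1] [-0.0, 0.0, 1.78]
[-1.92, 3.41, -0.1] [-0.0, 0.0, 1.78]
```

>>> move_arm(plan=[[4,[-3.0,2.5,-0.1],[0,0,1.8]],[4,[-2.95,2.6,-0.1],[0,0,1.8]],[4,[-2.9,2.7,-0.1],[0,0,1.8]],[4,[-2.8,2.75,-0.1],[0,0,1.8]],[4,[-2.7,2.85,-0.1],[0,0,1.8]],[4,[-2.6,2.9,-0.1],[0,0,1.8]],[4,[-2.5,3.0,-0.1],[0,0,1.8]],[4,[-2.4,3.1,-0.1],[0,0,1.8]]])

```text
time: 1.8
tool_pos: [413.0, -337.7, 233.5]
tool_rot: [[-0.991, -0.134, -0.0], [-0.134, 0.991, -0.0], [0.0, -0.0, -1.0]]
force: [0.6, 0.3, -0.1]
opening: 40.1
```

Run:
```python
from h import *
st()
rows([500,-170,240],pose(0,90),7)
```

```text
1.8 [ 413.  -337.7  233.5] [[-0.991, -0.134, -0.0], [-0.134, 0.991, -0.0], [0.0, -0.0, -1.0]] F [ 0.6  0.3 -0.1] open 40.1412177859189
[-1.55, 2.21, -0.09] [-0.0, -0.0, 1.1]
[-1.51, 2.24, -0.09] [-0.0, -0.0, 1.1]
[-1.47, 2.27, -0.09] [-0.0, -0.0, 1.1]
[-1.42, 2.29, -0.09] [-0.0, -0.0, 1.1]
[-1.38, 2.32, -0.09] [-0.0, -0.0, 1.1]
[-1.33, 2.35, -0.09] [-0.0, -0.0, 1.1]
[-1.29, 2.37, -0.09] [-0.0, -0.0, 1.1]
```

>>> move_arm(plan=[[4,[-1.55,2.2,-0.1],[0,0,1.1]],[4,[-1.5,2.25,-0.1],[0,0,1.1]],[4,[-1.45,2.3,-0.1],[0,0,1.1]],[4,[-1.4,2.3,-0.1],[0,0,1.1]],[4,[-1.4,2.3,-0.1],[0,0,1.1]],[4,[-1.35,2.35,-0.1],[0,0,1.1]],[4,[-1.3,2.35,-0.1],[0,0,1.1]],[4,[0,0,0],[0,0,0]]])

```text
time: 2.6
tool_pos: [505.3, -158.7, 243.4]
tool_rot: [[-1.0, 0.002, 0.005], [0.002, 1.0, -0.001], [-0.005, -0.001, -1.0]]
force: [-0.4, -0.5, -0.4]
opening: 39.9
```

Run:
```python
from h import *
st()
im,d,p=snap('wrist','w1.png');print(p)
np.save('w1.npy',cloud(d,p))
for t in ['carrier_mid','lid_pull','hook','bench_stop','slab','plaster']:
    for r in manip.look_for('wrist',t)[:2]: print(t,np.array(r['centre']),round(r['confidence'],2))
```

```text
2.6 [ 505.3 -158.7  243.4] [[-1.0, 0.002, 0.005], [0.002, 1.0, -0.001], [-0.005, -0.001, -1.0]] F [-0.4 -0.5 -0.4] open 39.88781451384841
{'intrinsics': array([[329. ,   0. , 285. ],
       [  0. , 329. , 210.3],
       [  0. ,   0. ,   1. ]]), 'origin': array([ 436.2, -159.3,  400.9]), 'orientation': array([[ 0. ,  1. ,  0.3],
       [ 1. , -0. , -0. ],
       [-0. ,  0.3, -1. ]])}
carrier_mid [ 504.4 -167.4   33.6] 0.81
lid_pull [ 500.7 -145.2   42.2] 0.64
hook [ 504.1 -198.1   54.4] 0.74
bench_stop [ 501.1 -239.7    9.8] 0.64
bench_stop [ 507.6 -197.    53.5] 0.55
```

View pics/w1.png

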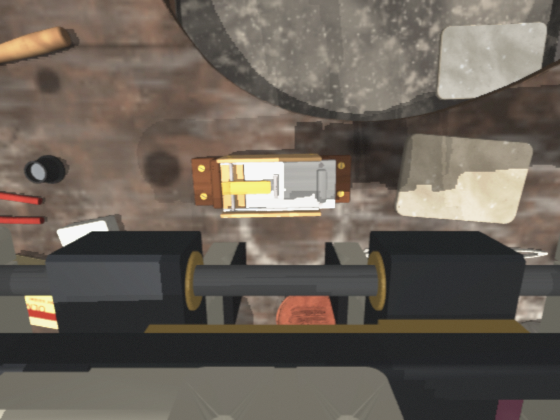

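The wrist view has world +y to the right. The catch is at (250,187), the pull bar is upright at (322,186), and the grey lid part covers columns 275–335. So the carrier's +x is world +y. The slab is at (465,180); the decoy at (490,60) lies in the tray.

```bash
cat > m.py <<'E'
from h import *
c=np.load('w1.npy');im=cv2.imread('pics/w1.png')
def rect(m,n):
    q=c[m][:,:2].astype(np.float32);print(n,len(q),cv2.minAreaRect(q),'z',np.median(c[m][:,2]))
z=c[...,2];v,u=np.indices(z.shape)
box=(u>210)&(u<345)&(v>140)&(v<225)
rect(box&(z>50)&(z<62),'walls+')
bar=(u>314)&(u<331)&(v>160)&(v<210)&(z>48);rect(bar,'bar');print(c[bar].min(0),c[bar].max(0))
print('row186');print(np.column_stack([u[186,200:356:3],c[186,200:356:3]]))
print('col300',np.column_stack([v[140:230:3,300],c[140:230:3,300]]))
s=(u>385)&(u<545)&(v>125)&(v<230)&(z>6)&(z<20);s=cv2.morphologyEx(s.astype(np.uint8),cv2.MORPH_OPEN,np.ones((5,5)))>0;rect(s,'slab')
E
python3 m.py
```

```text
walls+ 1869 ((502.1098937988281, -172.6810760498047), (63.98076629638672, 114.8796157836914), 0.9387913346290588) z 54.01768675784831
bar 316 ((474.480712890625, -131.2604217529297), (92.54612731933594, 21.048479080200195), 23.378267288208008) z 53.90115971692785
[ 436.2 -159.3   48. ] [ 518.4 -115.   400.9]
row186
[[ 200.   508.4 -262.     9.7]
 [ 203.   508.2 -258.    11.1]
 [ 206.   508.7 -255.1    8.3]
 [ 209.   508.4 -251.1    9.9]
 [ 212.   505.1 -243.5   27.5]
 [ 215.   505.  -239.9   28.3]
 [ 218.   505.1 -236.6   27.6]
 [ 221.   505.3 -233.3   26.8]
 [ 224.   500.3 -224.7   53.8]
 [ 227.   500.5 -221.7   53. ]
 [ 230.   500.8 -218.7   51.4]
 [ 233.   500.8 -215.5   51.4]
 [ 236.   500.8 -212.3   51. ]
 [ 239.   500.6 -208.9   52.1]
 [ 242.   500.9 -205.9   50.7]
 [ 245.   500.6 -202.4   52.4]
 [ 248.   500.8 -199.3   51.4]
 [ 251.   500.7 -196.    52.1]
 [ 254.   500.8 -192.9   51.6]
 [ 257.   500.6 -189.6   52.2]
 [ 260.   500.9 -186.5   50.7]
 [ 263.   500.8 -183.2   51.4]
 [ 266.   501.  -180.    50.1]
 [ 269.   500.6 -176.7   52.3]
 [ 272.   502.4 -173.8   42.6]
 [ 275. 
[... 1200 characters left out ...]
   40.6]
 [ 176.   491.4 -143.    42.2]
 [ 179.   494.6 -143.    42.9]
 [ 182.   498.2 -142.9   41.3]
 [ 185.   501.4 -142.9   42.3]
 [ 188.   504.9 -142.9   41.8]
 [ 191.   508.  -142.9   42.9]
 [ 194.   511.9 -142.7   40.8]
 [ 197.   515.3 -142.7   40.9]
 [ 200.   518.8 -142.7   40.7]
 [ 203.   521.7 -142.7   42.8]
 [ 206.   525.5 -142.6   41.5]
 [ 209.   528.3 -142.7   44.1]
 [ 212.   528.9 -143.2   55. ]
 [ 215.   532.1 -143.2   55.5]
 [ 218.   552.  -140.5   -1.6]
 [ 221.   555.6 -140.5   -0.5]
 [ 224.   559.5 -140.4   -0.2]
 [ 227.   563.  -140.5    1.2]]
slab 10073 ((501.9331359863281, 55.129669189453125), (151.03909301757812, 100.04814147949219), 85.3926010131836) z 9.037550759996066
```

>>> move_arm(plan=[[2,[0.15,2,2],[0,0,0]],[2,[0.15,2,2],[0,0,0]],[2,[0,0,3],[0,0,0]],[2,[0,0,3],[0,0,0]],[2,[0,0,3],[0,0,0]],[2,[0,0,2],[0,0,0]],[2,[0,0,0],[0,0,0]],[2,[0,0,0],[0,0,0]]])

```text
time: 3.75
tool_pos: [501.7, -125.3, 90.6]
tool_rot: [[-1.0, 0.011, 0.01], [0.011, 1.0, -0.002], [-0.01, -0.001, -1.0]]
force: [0.8, 0.2, 0.8]
opening: 19.8
```

Run:
```python
from h import *
st()
im,d,p=snap('wrist','w2.png')
c=cloud(d,p);np.save('w2.npy',c)
```

```text
3.75 [ 501.7 -125.3   90.6] [[-1.0, 0.011, 0.01], [0.011, 1.0, -0.002], [-0.01, -0.001, -1.0]] F [0.8 0.2 0.8] open 19.775665507735802
```

View pics/w2.png

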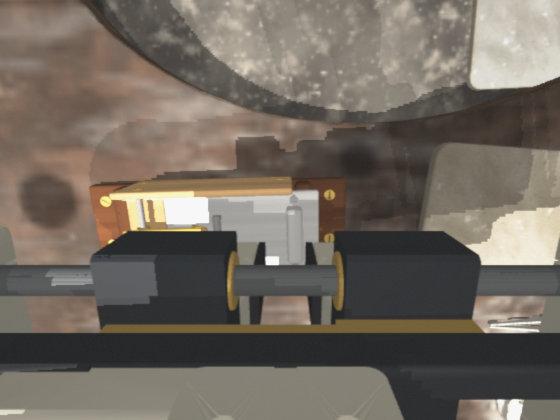

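The bar is at column 295 (rows 200–262). The fingers hang at about columns 255 and 318, so they need to go slightly further +y.

Run:
```python
from h import *
c=np.load('w2.npy')
print(c[220,282:310:2]); print('wall row188',c[188,100:130:3,1:],c[186,280:300:2,1:])
```

```text
[[ 493.6 -128.    41.4]
 [ 493.3 -126.7   42.2]
 [ 493.7 -125.4   40.9]
 [ 490.3 -124.1   52.4]
 [ 489.6 -122.9   54.9]
 [ 489.8 -121.7   54.3]
 [ 490.  -120.4   53.5]
 [ 489.8 -119.2   54.1]
 [ 489.8 -118.    54.2]
 [ 490.  -116.7   53.7]
 [ 490.2 -115.5   53. ]
 [ 493.4 -113.6   42.3]
 [ 493.5 -112.3   42.3]
 [ 493.6 -111.    42. ]]
wall row188 [[-262.1    9.8]
 [-259.8    9.9]
 [-257.5   10.1]
 [-255.5    9.7]
 [-253.3    9.8]
 [-250.7   10.4]
 [-242.7   21.5]
 [-239.3   24.1]
 [-228.4   41.7]
 [-227.    40.6]] [[-128.8   48.6]
 [-127.6   50.3]
 [-126.4   50.5]
 [-125.1   49.2]
 [-123.9   49.8]
 [-122.7   48.1]
 [-120.8   10.1]
 [-119.3   10.5]
 [-118.3   25.8]
 [-117.    27.8]]
```

>>> move_arm(plan=[[2,[0,0.5,0.5],[0,0,0]],[2,[0,0.1,2],[0,0,0]],[2,[0,0,2],[0,0,0]],[2,[0,0,0.1],[0,0,0]],[0.6,[0,0,0],[0,0,0]],[0.6,[0,0,0],[0,0,0]],[0.6,[0,0,0],[0,0,0]],[0.6,[0,0,0],[0,0,0]]])

```text
time: 4.6
tool_pos: [508.0, -118.0, 51.4]
tool_rot: [[-1.0, 0.011, 0.024], [0.011, 1.0, -0.0], [-0.024, 0.0, -1.0]]
force: [0.7, -1.0, -4.8]
opening: 9.2
```

Run:
```python
from h import *
st();rows([502,-118.5,45.5],pose(0,90),3)
```

```text
4.6 [ 508.  -118.    51.4] [[-1.0, 0.011, 0.024], [0.011, 1.0, -0.0], [-0.024, 0.0, -1.0]] F [ 0.7 -1.  -4.8] open 9.160403178848147
[0.21, -0.02, 0.19] [-0.0, 0.47, -0.21]
[0.2, -0.02, 0.19] [-0.0, 0.47, -0.21]
[0.2, -0.02, 0.2] [-0.0, 0.47, -0.21]
```

>>> move_arm(plan=[[1.8,[0,0,0],[0,0,0]],[1.8,[0,0,0],[0,0,0]],[1.8,[0.2,0,0.2],[0,0.5,-0.2]],[1.8,[0.2,0,0.2],[0,0.5,-0.2]],[1.8,[0.2,0,0.2],[0,0.5,-0.2]],[1.8,[0,0,0],[0,0,0]],[1.8,[0,0,0],[0,0,0]],[1.8,[0,0,0],[0,0,0]]])

```text
time: 5.4
tool_pos: [502.6, -118.0, 46.2]
tool_rot: [[-1.0, -0.0, -0.002], [-0.0, 1.0, 0.0], [0.002, 0.0, -1.0]]
force: [0.0, -0.7, 1.0]
opening: 18.3
```

>>> move_arm(plan=[[0.6,[0,0,0],[0,0,0]],[0.6,[0,0,0],[0,0,0]],[0.6,[0,0,0],[0,0,0]],[0.6,[0,-0.3,0],[0,0,0]],[0.6,[0,-0.3,0],[0,0,0]],[0.6,[0,-0.3,0],[0,0,0]],[0.6,[0,-0.3,0],[0,0,0]],[0.6,[0,0,0],[0,0,0]]])

```text
time: 6.2
tool_pos: [502.9, -130.5, 46.2]
tool_rot: [[-1.0, -0.0, -0.001], [-0.0, 1.0, 0.001], [0.001, 0.001, -1.0]]
force: [0.2, 0.9, -0.1]
opening: 9.5
```

>>> move_arm(plan=[[0.6,[0,-0.3,0],[0,0,0]],[0.6,[0,-0.3,0],[0,0,0]],[0.6,[0,-0.3,0],[0,0,0]],[0.6,[0,-0.2,0],[0,0,0]],[0.6,[0,0,0],[0,0,0]],[0.6,[0,0,0],[0,0,0]],[0.6,[0,0,0],[0,0,0]],[0.6,[0,0,0],[0,0,0]]])

```text
time: 7.0
tool_pos: [502.9, -142.0, 46.2]
tool_rot: [[-1.0, 0.001, -0.001], [0.001, 1.0, 0.001], [0.001, 0.001, -1.0]]
force: [1.4, 1.3, -0.9]
opening: 9.4
```

>>> move_arm(plan=[[0.6,[0,-0.1,0],[0,0,0]],[0.6,[0,-0.1,0],[0,0,0]],[0.6,[0,-0.1,0],[0,0,0]],[0.6,[0,0,0],[0,0,0]],[0.6,[0,0,0],[0,0,0]],[0.6,[0,0,0],[0,0,0]],[0.6,[0,0,0],[0,0,0]],[0.6,[0,0,0],[0,0,0]]])

```text
time: 7.8
tool_pos: [502.9, -143.3, 46.2]
tool_rot: [[-1.0, 0.001, -0.001], [0.001, 1.0, 0.004], [0.001, 0.004, -1.0]]
force: [0.4, 2.8, -0.7]
opening: 9.4
```

>>> move_arm(plan=[[0.6,[0,-0.3,0],[0,0,0]],[0.6,[0,-0.3,0],[0,0,0]],[0.6,[0,-0.3,0],[0,0,0]],[0.6,[0,-0.3,0],[0,0,0]],[0.6,[0,0,0],[0,0,0]],[0.6,[0,0,0],[0,0,0]],[0.6,[0,0,0],[0,0,0]],[0.6,[0,0,0],[0,0,0]]])

```text
time: 8.6
tool_pos: [502.4, -143.4, 46.2]
tool_rot: [[-1.0, 0.002, 0.001], [0.002, 1.0, 0.019], [-0.001, 0.019, -1.0]]
force: [0.3, 2.3, -0.2]
opening: 9.5
```

Run:
```python
from h import *
st()
im,d,p=snap('top','t3.png');cv2.imwrite('pics/t3.png',cv2.resize(im[185:255,120:320,::-1],None,fx=4,fy=4,interpolation=cv2.INTER_CUBIC))
im,d,p=snap('wrist','w3.png');np.save('w3.npy',cloud(d,p))
```

```text
8.6 [ 502.4 -143.4   46.2] [[-1.0, 0.002, 0.001], [0.002, 1.0, 0.019], [-0.001, 0.019, -1.0]] F [ 0.3  2.3 -0.2] open 9.505414623338742
```

View pics/w3.png

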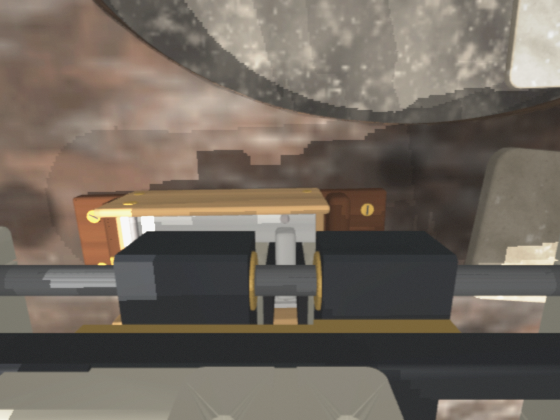

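The wrist view shows the lid's edge flush with the carrier's end plate at column 316. The bar is gripped at column 285, and motion has stopped under push. Now the tug.

>>> move_arm(plan=[[0.6,[0,0.2,0],[0,0,0]],[0.6,[0,0.2,0],[0,0,0]],[0.6,[0,0.2,0],[0,0,0]],[0.6,[0,0.2,0],[0,0,0]],[0.6,[0,0,0],[0,0,0]],[0.6,[0,0,0],[0,0,0]],[0.6,[0,0,0],[0,0,0]],[0.6,[0,0,0],[0,0,0]]])

```text
time: 9.5
tool_pos: [502.0, -136.3, 46.2]
tool_rot: [[-1.0, 0.003, -0.0], [0.003, 1.0, 0.017], [0.0, 0.017, -1.0]]
force: [1.0, -2.2, -2.0]
opening: 9.8
```

>>> move_arm(plan=[[0.6,[0,0.2,0],[0,0,0]],[0.6,[0,0.3,0],[0,0,0]],[0.6,[0,0.3,0],[0,0,0]],[0.6,[0,0.3,0],[0,0,0]],[0.6,[0,0.3,0],[0,0,0]],[0.6,[0,0.3,0],[0,0,0]],[0.6,[0,0.3,0],[0,0,0]],[0.6,[0,0.3,0],[0,0,0]]])

```text
time: 10.3
tool_pos: [502.0, -131.9, 48.8]
tool_rot: [[-1.0, -0.004, -0.004], [-0.004, 1.0, -0.008], [0.004, -0.008, -1.0]]
force: [3.1, -22.1, -4.0]
opening: 9.8
```

The pull reached 22 N. I ease off, open, rise and look.

>>> move_arm(plan=[[0.6,[0,-0.2,0],[0,0,0]],[0.6,[0,0,0],[0,0,0]],[2,[0,0,0],[0,0,0]],[2,[0,0,0],[0,0,0]],[2,[0,0,0],[0,0,0]],[2,[0,0,-3],[0,0,0]],[2,[0,0,-5],[0,0,0]],[2,[0,0,-5],[0,0,0]]])

```text
time: 11.1
tool_pos: [497.4, -133.0, 175.6]
tool_rot: [[-1.0, -0.002, -0.02], [-0.001, 1.0, -0.008], [0.02, -0.008, -1.0]]
force: [1.7, 0.6, 0.2]
opening: 20.0
```

Run:
```python
from h import *
s=st()
im,d,p=snap('wrist','w4.png');c=cloud(d,p);np.save('w4.npy',c)
z=c[...,2]
m=(z>48)&(z<60)&(abs(c[...,0]-502)<40)&(abs(c[...,1]+175)<70)
q=c[m][:,:2].astype(np.float32);print(cv2.minAreaRect(q))
mid=m&(abs(c[...,0]-490)<8)
y=c[...,1][mid];h,e=np.histogram(y,np.arange(-240,-100,3));print([(int(a),int(b)) for a,b in zip(e,h) if b])
w=m&(abs(c[...,0]-472)<4);y=c[...,1][w];print('wall y',np.percentile(y,[0.5,2,98,99.5]))
```

```text
11.1 [ 497.4 -133.   175.6] [[-1.0, -0.002, -0.02], [-0.001, 1.0, -0.008], [0.02, -0.008, -1.0]] F [1.7 0.6 0.2] open 19.972971567826924
((501.1898193359375, -173.36508178710938), (63.854774475097656, 109.25801849365234), 0.9594269394874573)
[(-225, 11), (-222, 14), (-219, 10), (-216, 16), (-213, 12), (-210, 11), (-207, 12), (-204, 10), (-201, 12), (-198, 12), (-195, 15), (-192, 16), (-189, 17), (-186, 15), (-183, 12), (-180, 17), (-177, 16), (-174, 5), (-144, 1), (-141, 71), (-138, 54), (-135, 69), (-132, 2)]
wall y [-227.6 -226.1 -121.8 -120.1]
```

View pics/w4.png

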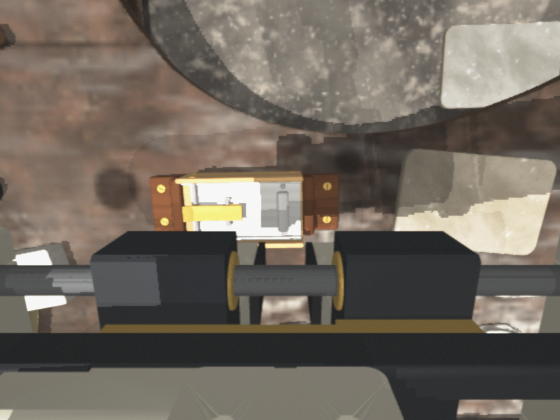

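The wrist view shows the catch (181–242, 213), its nose past the strike bar, and the bar at (283,208). By depth, the bar is 36.5 mm from the carrier's centre, so the lid is about 3 mm open: caught, with its play taken up. Next I grip the carrier with the tool tilted.

Run:
```python
from h import *
s=manip.get_state();print(np.array(s['joint_positions']).round(2))
for yaw in (180,0):
    print(yaw);rows([501,-110,170],pose(-30,yaw+1),12)
```

```text
[ 0.1  0.1 -0.4  0.  -1.1 -1.7]
180
[0.01, 0.2, 0.12] [1.94, 1.92, -7.37]
[-0.02, 0.2, 0.11] [1.94, 1.92, -7.37]
[-0.05, 0.2, 0.1] [1.94, 1.92, -7.37]
[-0.08, 0.19, 0.1] [1.94, 1.92, -7.37]
[-0.11, 0.18, 0.09] [1.94, 1.92, -7.37]
[-0.14, 0.17, 0.08] [1.94, 1.92, -7.37]
[-0.16, 0.16, 0.07] [1.94, 1.92, -7.37]
[-0.18, 0.14, 0.06] [1.94, 1.92, -7.37]
[-0.2, 0.11, 0.04] [1.94, 1.92, -7.37]
[-0.21, 0.09, 0.03] [1.94, 1.92, -7.37]
[-0.22, 0.06, 0.02] [1.94, 1.92, -7.37]
[-0.23, 0.03, 0.02] [1.94, 1.92, -7.37]
0
[0.01, 0.2, 0.12] [1.91, -1.93, 7.26]
[0.03, 0.2, 0.11] [1.91, -1.93, 7.26]
[0.06, 0.2, 0.1] [1.91, -1.93, 7.26]
[0.09, 0.19, 0.1] [1.91, -1.93, 7.26]
[0.12, 0.18, 0.09] [1.91, -1.93, 7.26]
[0.14, 0.17, 0.08] [1.91, -1.93, 7.26]
[0.17, 0.15, 0.07] [1.91, -1.93, 7.26]
[0.18, 0.13, 0.05] [1.91, -1.93, 7.26]
[0.2, 0.11, 0.04] [1.91, -1.93, 7.26]
[0.21, 0.08, 0.03] [1.91, -1.93, 7.26]
[0.22, 0.05, 0.02] [1.91, -1.93, 7.26]
[0.23, 0.03, 0.02] [1.91, -1.93, 7.26]
```

>>> move_arm(plan=[[8.7,[0,0.2,0.1],[1.9,1.9,-7.4]],[8.7,[0,0.2,0.1],[1.9,1.9,-7.4]],[8.7,[-0.05,0.2,0.1],[1.9,1.9,-7.4]],[8.7,[-0.1,0.2,0.1],[1.9,1.9,-7.4]],[8.7,[-0.1,0.2,0.1],[1.9,1.9,-7.4]],[8.7,[-0.15,0.15,0.1],[1.9,1.9,-7.4]],[8.7,[-0.15,0.15,0.05],[1.9,1.9,-7.4]],[8.7,[-0.2,0.15,0.05],[1.9,1.9,-7.4]]])

```text
time: 11.95
tool_pos: [505.8, -114.5, 183.6]
tool_rot: [[-0.452, -0.889, -0.077], [-0.821, 0.448, -0.355], [0.35, -0.097, -0.932]]
force: [-0.3, 0.1, 0.0]
opening: 78.6
```

Run:
```python
from h import *
s=st();print(np.array(s['joint_positions']).round(2))
rows([501,-110,130],pose(-30,181),7)
```

```text
11.95 [ 505.8 -114.5  183.6] [[-0.452, -0.889, -0.077], [-0.821, 0.448, -0.355], [0.35, -0.097, -0.932]] F [-0.3  0.1  0. ] open 78.6055241317903
[ 0.4  0.2 -0.5  0.3 -1.1 -1.1]
[-0.29, 0.16, 0.7] [0.92, 1.14, -3.93]
[-0.31, 0.15, 0.69] [0.92, 1.14, -3.93]
[-0.34, 0.14, 0.68] [0.92, 1.14, -3.93]
[-0.36, 0.13, 0.67] [0.92, 1.14, -3.93]
[-0.38, 0.12, 0.66] [0.92, 1.14, -3.93]
[-0.4, 0.1, 0.65] [0.92, 1.14, -3.93]
[-0.42, 0.08, 0.64] [0.92, 1.14, -3.93]
```

>>> move_arm(plan=[[8.7,[-0.3,0.15,0.7],[0.9,1.1,-3.9]],[8.7,[-0.3,0.15,0.7],[0.9,1.1,-3.9]],[8.7,[-0.35,0.15,0.7],[0.9,1.1,-3.9]],[8.7,[-0.35,0.15,0.7],[0.9,1.1,-3.9]],[8.7,[-0.4,0.1,0.65],[0.9,1.1,-3.9]],[8.7,[-0.4,0.1,0.65],[0.9,1.1,-3.9]],[8.7,[-0.4,0.1,0.65],[0.9,1.1,-3.9]],[8.7,[0,0,0],[0,0,0]]])

```text
time: 12.75
tool_pos: [501.7, -105.4, 128.8]
tool_rot: [[0.042, -0.999, 0.011], [-0.866, -0.042, -0.498], [0.498, 0.011, -0.867]]
force: [1.0, -0.7, 0.7]
opening: 87.3
```

Run:
```python
from h import *
s=st();print(np.array(s['joint_positions']).round(2))
rows([501.5,-123,111],pose(-30,181),2)
rows([501.5,-173,24.7],pose(-30,181),4,p0=[501.5,-123,111],R0=pose(-30,181))
```

```text
12.75 [ 501.7 -105.4  128.8] [[0.042, -0.999, 0.011], [-0.866, -0.042, -0.498], [0.498, 0.011, -0.867]] F [ 1.  -0.7  0.7] open 87.28872932456936
[ 0.5  0.2 -0.8  0.6 -0.9 -0.9]
[0.32, 0.04, 1.21] [-0.33, 0.06, 0.69]
[0.32, 0.03, 1.21] [-0.33, 0.06, 0.69]
[0.0, 0.0, 2.49] [0.0, 0.0, 0.0]
[0.0, 0.0, 2.49] [0.0, 0.0, 0.0]
[0.0, 0.0, 2.49] [0.0, 0.0, 0.0]
[0.0, 0.0, 2.49] [0.0, 0.0, 0.0]
```

>>> move_arm(plan=[[8.7,[0.3,0,1.2],[-0.3,0,0.7]],[8.7,[0.3,0,1.2],[-0.3,0,0.7]],[8.7,[0,0,2.5],[0,0,0]],[8.7,[0,0,2.5],[0,0,0]],[8.7,[0,0,2.5],[0,0,0]],[8.7,[0,0,0.5],[0,0,0]],[8.7,[0,0,0],[0,0,0]],[8.7,[0,0,0],[0,0,0]]])

```text
time: 13.55
tool_pos: [504.7, -166.2, 38.2]
tool_rot: [[-0.002, -1.0, -0.001], [-0.87, 0.002, -0.493], [0.493, -0.001, -0.87]]
force: [-0.2, 0.1, 0.2]
opening: 87.0
```

Run:
```python
from h import *
s=st()
rows([501.5,-173,24.7],pose(-30,181),4)
```

```text
13.55 [ 504.7 -166.2   38.2] [[-0.002, -1.0, -0.001], [-0.87, 0.002, -0.493], [0.493, -0.001, -0.87]] F [-0.2  0.1  0.2] open 87.03452496632691
[-0.02, 0.08, 0.38] [0.01, 0.12, -0.28]
[-0.02, 0.08, 0.38] [0.01, 0.12, -0.28]
[-0.02, 0.08, 0.38] [0.01, 0.12, -0.28]
[-0.02, 0.08, 0.38] [0.01, 0.12, -0.28]
```

>>> move_arm(plan=[[8.7,[0,0.1,0.4],[0,0,-0.3]],[8.7,[0,0.1,0.4],[0,0,-0.3]],[8.7,[0,0.1,0.4],[0,0,-0.3]],[8.7,[0,0.05,0.35],[0,0,-0.2]],[5.8,[0,0,0],[0,0,0]],[5.8,[0,0,0],[0,0,0]],[5.8,[0,0,0],[0,0,0]],[5.8,[0,0,0],[0,0,0]]])

```text
time: 14.35
tool_pos: [503.4, -172.6, 26.3]
tool_rot: [[0.017, -1.0, 0.005], [-0.871, -0.017, -0.492], [0.492, 0.004, -0.871]]
force: [-0.9, -0.5, -0.3]
opening: 64.0
```

Run:
```python
from h import *
s=st()
rows([501.5,-172,150],pose(-30,181),8)
```

```text
14.35 [ 503.4 -172.6   26.3] [[0.017, -1.0, 0.005], [-0.871, -0.017, -0.492], [0.492, 0.004, -0.871]] F [-0.9 -0.5 -0.3] open 63.99151237670578
[0.75, 0.03, -1.35] [-0.04, 0.07, -0.0]
[0.75, 0.03, -1.35] [-0.04, 0.07, -0.0]
[0.76, 0.03, -1.35] [-0.04, 0.07, -0.0]
[0.76, 0.03, -1.35] [-0.04, 0.07, -0.0]
[0.76, 0.03, -1.35] [-0.04, 0.07, -0.0]
[0.76, 0.03, -1.35] [-0.04, 0.07, -0.0]
[0.76, 0.04, -1.35] [-0.04, 0.07, -0.0]
[0.76, 0.04, -1.34] [-0.04, 0.07, -0.0]
```

>>> move_arm(plan=[[5.5,[0,0,0],[0,0,0]],[5.5,[0,0,0],[0,0,0]],[5.5,[0.25,0,-0.4],[0,0,0]],[5.5,[0.5,0,-0.9],[0,0,0]],[5.5,[0.75,0,-1.35],[0,0,0]],[5.5,[1,0,-1.8],[0,0,0]],[5.5,[1,0,-1.8],[0,0,0]],[5.5,[1,0,-1.8],[0,0,0]]])

```text
time: 15.15
tool_pos: [498.1, -172.0, 115.4]
tool_rot: [[0.022, -1.0, -0.007], [-0.873, -0.016, -0.487], [0.487, 0.017, -0.873]]
force: [0.5, -0.9, -7.0]
opening: 64.0
```

Run:
```python
from h import *
s=st();print(np.array(s['joint_positions']).round(2))
# carrier mid in tool frame (nominal)
rows([502,20,160],pose(60,181),16)
```

```text
15.15 [ 498.1 -172.   115.4] [[0.022, -1.0, -0.007], [-0.873, -0.016, -0.487], [0.487, 0.017, -0.873]] F [ 0.5 -0.9 -7. ] open 63.95363490694174
[ 0.3  0.2 -0.8  0.7 -0.8 -0.8]
[-0.91, -0.04, -0.83] [0.13, -5.57, -0.01]
[-0.99, -0.04, -0.74] [0.13, -5.57, -0.01]
[-1.05, -0.04, -0.64] [0.13, -5.57, -0.01]
[-1.11, -0.04, -0.53] [0.13, -5.57, -0.01]
[-1.16, -0.04, -0.42] [0.13, -5.57, -0.01]
[-1.19, -0.05, -0.31] [0.13, -5.57, -0.01]
[-1.22, -0.05, -0.19] [0.13, -5.57, -0.01]
[-1.23, -0.05, -0.07] [0.13, -5.57, -0.01]
[-1.23, -0.05, 0.05] [0.13, -5.57, -0.01]
[-1.22, -0.05, 0.17] [0.13, -5.57, -0.01]
[-1.2, -0.05, 0.29] [0.13, -5.57, -0.01]
[-1.16, -0.05, 0.4] [0.13, -5.57, -0.01]
[-1.12, -0.05, 0.51] [0.13, -5.57, -0.01]
[-1.06, -0.04, 0.62] [0.13, -5.57, -0.01]
[-1.0, -0.04, 0.72] [0.13, -5.57, -0.01]
[-0.92, -0.04, 0.81] [0.13, -5.57, -0.01]
```

>>> move_arm(plan=[[5.5,[-1.0,0,-1.1],[0,-5.6,0]],[5.5,[-1.1,0,-1.0],[0,-5.6,0]],[5.5,[-1.2,0,-0.9],[0,-5.6,0]],[5.5,[-1.3,-0.1,-0.7],[0,-5.6,0]],[5.5,[-1.4,-0.1,-0.6],[0,-5.6,0]],[5.5,[-1.4,-0.1,-0.4],[0,-5.6,0]],[5.5,[-1.5,-0.1,-0.3],[0,-5.6,0]],[5.5,[-1.5,-0.1,-0.1],[0,-5.6,0]]])

```text
time: 15.95
tool_pos: [495.1, -44.5, 151.6]
tool_rot: [[0.02, -0.999, -0.029], [-0.951, -0.028, 0.309], [-0.31, 0.022, -0.95]]
force: [-0.9, -1.2, -7.5]
opening: 64.0
```

Run:
```python
from h import *
s=st();print(np.array(s['joint_positions']).round(2))
rows([502,58,165],pose(60,181),10)
```

```text
15.95 [495.1 -44.5 151.6] [[0.02, -0.999, -0.029], [-0.951, -0.028, 0.309], [-0.31, 0.022, -0.95]] F [-0.9 -1.2 -7.5] open 63.98016124992971
[ 0.   0.2 -0.3 -0.3 -1.1  0.1]
[-1.01, -0.09, 0.19] [0.24, -4.19, -0.05]
[-1.0, -0.09, 0.26] [0.24, -4.19, -0.05]
[-0.98, -0.09, 0.33] [0.24, -4.19, -0.05]
[-0.95, -0.09, 0.41] [0.24, -4.19, -0.05]
[-0.92, -0.09, 0.47] [0.24, -4.19, -0.05]
[-0.88, -0.09, 0.54] [0.24, -4.19, -0.05]
[-0.84, -0.09, 0.6] [0.24, -4.19, -0.05]
[-0.79, -0.09, 0.66] [0.24, -4.19, -0.05]
[-0.74, -0.09, 0.72] [0.24, -4.19, -0.05]
[-0.69, -0.08, 0.77] [0.24, -4.19, -0.05]
```

>>> move_arm(plan=[[5.5,[-1.2,-0.1,0.2],[0.3,-5.2,0]],[5.5,[-1.2,-0.1,0.3],[0.3,-5.2,0]],[5.5,[-1.2,-0.1,0.4],[0.3,-5.2,0]],[5.5,[-1.1,-0.1,0.5],[0.3,-5.2,0]],[5.5,[-1.1,-0.1,0.6],[0.3,-5.2,0]],[5.5,[-1.0,-0.1,0.7],[0.3,-5.2,0]],[5.5,[-1.0,-0.1,0.8],[0.3,-5.2,0]],[5.5,[-0.9,-0.1,0.9],[0.3,-5.2,0]]])

```text
time: 16.75
tool_pos: [502.0, 59.5, 171.7]
tool_rot: [[0.02, -1.0, 0.005], [-0.475, -0.005, 0.88], [-0.88, -0.02, -0.475]]
force: [-0.7, 0.6, -6.7]
opening: 64.0
```

Run:
```python
from h import *
s=st();print(np.array(s['joint_positions']).round(2))
im,d,p=snap('side','s5.png');im=im[150:300,100:330,::-1];cv2.imwrite('pics/s5.png',cv2.resize(im,None,fx=3,fy=3,interpolation=cv2.INTER_CUBIC))
rows([502,58,110],pose(60,181),6)
```

```text
16.75 [502.   59.5 171.7] [[0.02, -1.0, 0.005], [-0.475, -0.005, 0.88], [-0.88, -0.02, -0.475]] F [-0.7  0.6 -6.7] open 63.997780999768814
[-0.3  0.5 -0.1 -1.  -1.5  0.7]
[0.9, -0.0, 0.43] [-0.04, 0.35, -0.02]
[0.9, -0.0, 0.43] [-0.04, 0.35, -0.02]
[0.9, -0.0, 0.44] [-0.04, 0.35, -0.02]
[0.9, -0.0, 0.44] [-0.04, 0.35, -0.02]
[0.89, -0.0, 0.45] [-0.04, 0.35, -0.02]
[0.89, -0.0, 0.45] [-0.04, 0.35, -0.02]
```

View pics/s5.png

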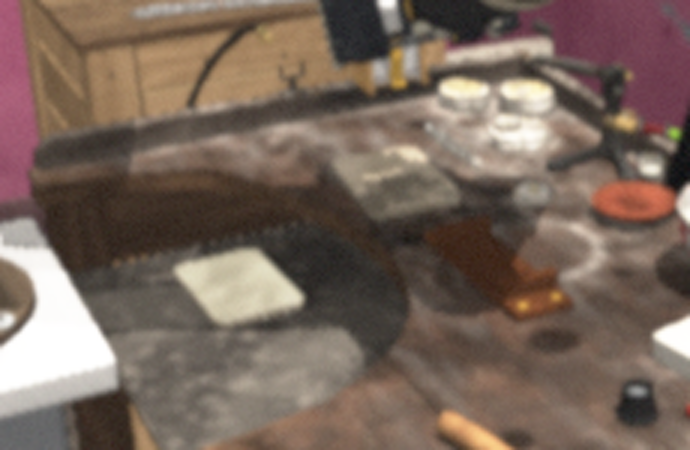

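The side crop shows the slab free at (390,185), the stop empty at (500,265), and the carrier held end-down at the top (400,70). Lowering it.

>>> move_arm(plan=[[5.5,[0.9,0,0.4],[0,0.25,0]],[5.5,[1.2,0,0.6],[0,0.25,0]],[5.5,[1.2,0,0.6],[0,0.25,0]],[5.5,[1.2,0,0.6],[0,0.25,0]],[5.5,[1.0,0,0.5],[0,0,0]],[5.5,[0.9,0,0.45],[0,0,0]],[5.5,[0,0,0],[0,0,0]],[5.5,[0,0,0],[0,0,0]]])

```text
time: 17.6
tool_pos: [502.5, 56.3, 90.1]
tool_rot: [[0.017, -1.0, 0.002], [-0.495, -0.007, 0.869], [-0.869, -0.016, -0.495]]
force: [0.8, 0.4, -5.9]
opening: 63.8
```

Run:
```python
from h import *
s=st()
im,d,p=snap('top','t6.png')
c=cloud(d,p);z=c[...,2]
m=(z>100)&(z<160)&(abs(c[...,0]-502)<45)&(abs(c[...,1]-50)<60)
# carrier end face (top)
rows([502,56.7,66],pose(60.5,181),8)
im,d,p=snap('side');cv2.imwrite('pics/s6.png',cv2.resize(im[120:240,150:310,::-1],None,fx=4,fy=4,interpolation=cv2.INTER_CUBIC))
c=cloud(d,p)
# side wall facing camera? print lid-facing plane points near -y side
m=(abs(c[...,0]-502)<40)&(c[...,1]>-10)&(c[...,1]<90)&(c[...,2]>30)&(c[...,2]<150);print(m.sum())
np.save('s6.npy',c)
```

```text
17.6 [502.5  56.3  90.1] [[0.017, -1.0, 0.002], [-0.495, -0.007, 0.869], [-0.869, -0.016, -0.495]] F [ 0.8  0.4 -5.9] open 63.836289713479765
[0.26, 0.01, 0.15] [-0.01, -0.02, -0.0]
[0.26, 0.01, 0.15] [-0.01, -0.02, -0.0]
[0.26, 0.01, 0.15] [-0.01, -0.02, -0.0]
[0.26, 0.01, 0.15] [-0.01, -0.02, -0.0]
[0.26, 0.01, 0.15] [-0.01, -0.02, -0.0]
[0.26, 0.01, 0.15] [-0.01, -0.02, -0.0]
[0.26, 0.01, 0.15] [-0.01, -0.02, -0.0]
[0.26, 0.01, 0.15] [-0.01, -0.02, -0.0]
351
```

View pics/s6.png

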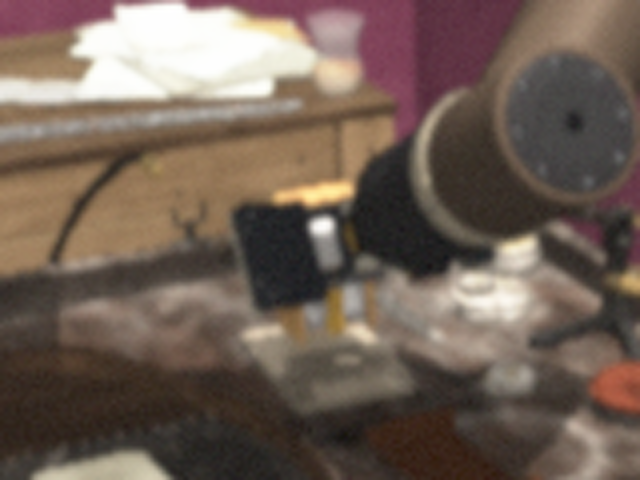

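The side crop shows the carrier upright just above the slab (330,310), catch side facing −y. I lower the last 24 mm slowly.

>>> move_arm(plan=[[5.5,[0.3,0,0.2],[0,0,0]],[5.5,[0.4,0,0.2],[0,0,0]],[5.5,[0.4,0,0.2],[0,0,0]],[5.5,[0.3,0,0.2],[0,0,0]],[5.5,[0.2,0,0.1],[0,0,0]],[5.5,[0.15,0,0.1],[0,0,0]],[5.5,[0.1,0,0.05],[0,0,0]],[5.5,[0,0,0],[0,0,0]]])

```text
time: 18.5
tool_pos: [503.8, 55.8, 68.5]
tool_rot: [[0.02, -1.0, 0.004], [-0.496, -0.006, 0.869], [-0.868, -0.019, -0.496]]
force: [-0.9, -0.7, -6.5]
opening: 63.9
```

>>> move_arm(plan=[[5.5,[0.1,0,0.05],[0,0,0]],[5.5,[0.1,0,0.05],[0,0,0]],[5.5,[0.1,0,0.05],[0,0,0]],[5.5,[0,0,0],[0,0,0]],[5.5,[0,0,0],[0,0,0]],[5.5,[0,0,0],[0,0,0]],[5.5,[0,0,0],[0,0,0]],[5.5,[0,0,0],[0,0,0]]])

```text
time: 19.3
tool_pos: [504.0, 55.6, 65.9]
tool_rot: [[0.021, -1.0, 0.004], [-0.495, -0.007, 0.869], [-0.869, -0.02, -0.495]]
force: [0.9, -0.5, -4.2]
opening: 64.0
```

>>> move_arm(plan=[[5.5,[0.1,0,0.05],[0,0,0]],[5.5,[0.1,0,0.05],[0,0,0]],[5.5,[0.1,0,0.05],[0,0,0]],[5.5,[0,0,0],[0,0,0]],[5.5,[0,0,0],[0,0,0]],[5.5,[0,0,0],[0,0,0]],[5.5,[0,0,0],[0,0,0]],[5.5,[0,0,0],[0,0,0]]])

```text
time: 20.1
tool_pos: [504.0, 55.5, 65.9]
tool_rot: [[0.024, -1.0, 0.003], [-0.492, -0.009, 0.871], [-0.87, -0.022, -0.492]]
force: [-0.2, -2.6, -0.2]
opening: 63.7
```

>>> move_arm(plan=[[6.6,[0,0,0],[0,0,0]],[6.8,[0,0,0],[0,0,0]],[7.2,[0,0,0],[0,0,0]],[8.7,[0,0,0],[0,0,0]],[8.7,[0,0,0],[0,0,0]],[8.7,[0,0,0],[0,0,0]],[8.7,[0,0,0],[0,0,0]],[8.7,[0,0,-0.5],[0,0,0]]])

```text
time: 20.9
tool_pos: [504.3, 52.5, 69.1]
tool_rot: [[0.025, -1.0, 0.003], [-0.49, -0.009, 0.872], [-0.872, -0.023, -0.49]]
force: [0.0, 0.1, -0.4]
opening: 86.9
```

Run:
```python
from h import *
s=st();print(np.array(s['joint_positions']).round(2))
```

```text
20.9 [504.3  52.5  69.1] [[0.025, -1.0, 0.003], [-0.49, -0.009, 0.872], [-0.872, -0.023, -0.49]] F [ 0.   0.1 -0.4] open 86.8686540937557
[-0.3  0.6 -0.2 -1.  -1.4  0.8]
```

>>> move_arm(plan=[[8.7,[0,0,-3],[0,0,0]],[8.7,[0,0,-3.5],[0,0,0]],[8.7,[0,0,-3.5],[0,0,0]],[8.7,[-1.5,0,-3.5],[0,0,0]],[8.7,[-3,0,-3],[0,2,0]],[8.7,[-3,0,-2],[0,5,0]],[8.7,[-3,0,-1],[0,5,0]],[8.7,[-3,0,-1],[0,5,0]]])

```text
time: 21.7
tool_pos: [499.0, -59.2, 285.7]
tool_rot: [[0.004, -1.0, 0.004], [-0.726, -0.0, 0.688], [-0.688, -0.006, -0.726]]
force: [1.4, -0.3, -0.2]
opening: 87.0
```

Run:
```python
from h import *
s=st();print(np.array(s['joint_positions']).round(2))
im,d,p=snap('top');c=cloud(d,p);z=c[...,2]
m=(z>105)&(z<130)&(abs(c[...,0]-502)<50)&(abs(c[...,1]-50)<50);print(m.sum(),cv2.minAreaRect(c[m][:,:2].astype(np.float32)),np.median(z[m]))
rows([504,60,285],pose(0,181),9)
```

```text
21.7 [499.  -59.2 285.7] [[0.004, -1.0, 0.004], [-0.726, -0.0, 0.688], [-0.688, -0.006, -0.726]] F [ 1.4 -0.3 -0.2] open 86.99141903995407
[-0.3  0.2  0.  -0.7 -1.6  0.4]
38 ((530.2225341796875, 66.95285034179688), (11.06585693359375, 15.65684986114502), 87.87619018554688) 119.38568309043029
[-0.89, -0.03, 0.96] [-0.15, 4.77, -0.04]
[-0.97, -0.04, 0.89] [-0.15, 4.77, -0.04]
[-1.04, -0.04, 0.8] [-0.15, 4.77, -0.04]
[-1.1, -0.04, 0.71] [-0.15, 4.77, -0.04]
[-1.16, -0.05, 0.62] [-0.15, 4.77, -0.04]
[-1.2, -0.05, 0.52] [-0.15, 4.77, -0.04]
[-1.24, -0.05, 0.42] [-0.15, 4.77, -0.04]
[-1.27, -0.05, 0.31] [-0.15, 4.77, -0.04]
[-1.3, -0.05, 0.21] [-0.15, 4.77, -0.04]
```

>>> move_arm(plan=[[8.7,[-1.1,0,0.8],[0,5.5,0]],[8.7,[-1.2,0,0.7],[0,5.5,0]],[8.7,[-1.3,-0.05,0.6],[0,5.5,0]],[8.7,[-1.4,-0.05,0.5],[0,5.5,0]],[8.7,[-1.5,-0.05,0.4],[0,5.5,0]],[8.7,[-1.5,-0.05,0.3],[0,5.5,0]],[8.7,[-1.6,-0.05,0.2],[0,5.5,0]],[8.7,[-1.6,-0.05,0],[0,5.5,0]]])

```text
time: 22.55
tool_pos: [505.2, 59.9, 314.0]
tool_rot: [[-0.007, -0.999, 0.04], [-0.999, 0.005, -0.044], [0.043, -0.04, -0.998]]
force: [0.6, -0.1, -0.2]
opening: 87.0
```

Run:
```python
from h import *
s=st();print(np.array(s['joint_positions']).round(2))
rows([504,144,126],pose(-60,181),8)
```

```text
22.55 [505.2  59.9 314. ] [[-0.007, -0.999, 0.04], [-0.999, 0.005, -0.044], [0.043, -0.04, -0.998]] F [ 0.6 -0.1 -0.2] open 87.04418870530232
[ 0.6  0.  -0.2  0.1 -1.3 -0.6]
[-1.15, 0.11, 2.3] [-0.3, 7.19, -0.3]
[-1.43, 0.1, 2.14] [-0.3, 7.19, -0.3]
[-1.69, 0.08, 1.94] [-0.3, 7.19, -0.3]
[-1.92, 0.06, 1.72] [-0.3, 7.19, -0.3]
[-2.12, 0.04, 1.46] [-0.3, 7.19, -0.3]
[-2.28, 0.02, 1.19] [-0.3, 7.19, -0.3]
[-2.41, 0.0, 0.89] [-0.3, 7.19, -0.3]
[-2.51, -0.01, 0.58] [-0.3, 7.19, -0.3]
```

>>> move_arm(plan=[[8.7,[-1.6,0.1,1.8],[-0.3,7.2,-0.3]],[8.7,[-1.7,0.1,1.9],[-0.3,7.2,-0.3]],[8.7,[-1.8,0.1,1.9],[-0.3,7.2,-0.3]],[8.7,[-1.9,0.05,1.7],[-0.3,7.2,-0.3]],[8.7,[-2.1,0.05,1.5],[-0.3,7.2,-0.3]],[8.7,[-2.3,0,1.2],[-0.3,7.2,-0.3]],[8.7,[-2.4,0,0.9],[-0.3,7.2,-0.3]],[8.7,[-2.0,0,0.4],[-0.3,7.2,-0.3]]])

```text
time: 23.35
tool_pos: [509.4, 156.1, 142.9]
tool_rot: [[0.001, -1.0, 0.019], [-0.474, -0.017, -0.88], [0.881, -0.008, -0.474]]
force: [1.5, 0.5, 0.8]
opening: 87.0
```

Run:
```python
from h import *
s=st();print(np.array(s['joint_positions']).round(2))
rows([504,144,126],pose(-60,181),4)
im,d,p=snap('side');c=cloud(d,p)
cv2.imwrite('pics/s7.png',cv2.resize(im[120:240,150:310,::-1],None,fx=4,fy=4,interpolation=cv2.INTER_CUBIC))
c2=c
m=(abs(c[...,0]-503)<40)&(c[...,1]>0)&(c[...,1]<90)&(c[...,2]>20)&(c[...,2]<130)
q=c[m];print(len(q),q.min(0),q.max(0))
im,d,p=snap('top');c=cloud(d,p);z=c[...,2]
m=(z>105)&(z<130)&(abs(c[...,0]-502)<50)&(abs(c[...,1]-50)<50);print(m.sum(),cv2.minAreaRect(c[m][:,:2].astype(np.float32)) if m.any() else '',np.median(z[m]))
im,d,p=snap('wrist','w7.png');c=cloud(d,p);np.save('w7.npy',c);z=c[...,2]
m=(z>20)&(z<130)&(abs(c[...,0]-503)<50)&(abs(c[...,1]-50)<50);q=c[m];print('wrist',len(q))
if len(q): print(np.percentile(q,[1,50,99],axis=0))
```

```text
23.35 [509.4 156.1 142.9] [[0.001, -1.0, 0.019], [-0.474, -0.017, -0.88], [0.881, -0.008, -0.474]] F [1.5 0.5 0.8] open 87.02821640886307
[ 1.   0.7 -0.4  0.5 -1.5 -1.3]
[-0.23, 0.14, 0.46] [-0.27, -0.43, -0.24]
[-0.23, 0.14, 0.47] [-0.27, -0.43, -0.24]
[-0.22, 0.14, 0.47] [-0.27, -0.43, -0.24]
[-0.22, 0.14, 0.47] [-0.27, -0.43, -0.24]
820 [469.8  14.7  20. ] [538.7  76.7 123.4]
535 ((506.86578369140625, 49.923484802246094), (62.96756362915039, 45.9524040222168), 0.10182487964630127) 118.65489510920361
wrist 7995
[[472.1  36.   28. ]
 [503.3  70.2  93.1]
 [534.4  71.9 119.7]]
```

View pics/w7.png

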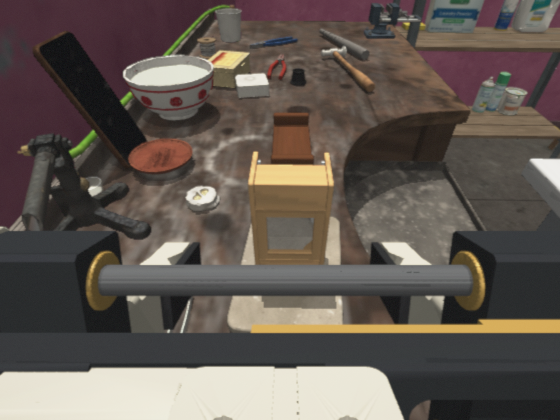

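The wrist view shows the carrier standing squarely on the slab, its floor window towards me at (290,235), and the bystanders untouched. Depth puts its centre at about (504, 48.7). Approaching for the second grip.

>>> move_arm(plan=[[8.7,[-0.3,0.2,0.4],[-0.3,-0.5,-0.3]],[8.7,[-0.25,0.2,0.4],[-0.3,-0.4,-0.3]],[8.7,[-0.2,0.15,0.4],[-0.3,-0.4,-0.3]],[8.7,[-0.2,0.1,0.4],[-0.2,-0.4,-0.2]],[8.7,[0,0,0.5],[0,0,0]],[8.7,[0,0,1],[0,0,0]],[8.7,[0,0,1],[0,0,0]],[8.7,[0,0,0],[0,0,0]]])

```text
time: 24.3
tool_pos: [502.7, 120.3, 117.4]
tool_rot: [[0.015, -1.0, -0.004], [-0.518, -0.004, -0.855], [0.855, 0.015, -0.518]]
force: [0.2, -0.6, -0.5]
opening: 87.0
```

Run:
```python
from h import *
s=st()
rows([504,40.5,65.6],pose(-60,180.5),5)
```

```text
24.3 [502.7 120.3 117.4] [[0.015, -1.0, -0.004], [-0.518, -0.004, -0.855], [0.855, 0.015, -0.518]] F [ 0.2 -0.6 -0.5] open 86.98372391672015
[-0.06, -0.04, 1.9] [0.04, 0.24, 0.07]
[-0.07, -0.03, 1.9] [0.04, 0.24, 0.07]
[-0.07, -0.03, 1.9] [0.04, 0.24, 0.07]
[-0.08, -0.03, 1.9] [0.04, 0.24, 0.07]
[-0.09, -0.03, 1.9] [0.04, 0.24, 0.07]
```

>>> move_arm(plan=[[8.7,[-0.1,0,1.9],[0,0.25,0]],[8.7,[-0.1,0,1.9],[0,0.25,0]],[8.7,[-0.1,0,1.9],[0,0.25,0]],[8.7,[-0.1,0,1.5],[0,0.25,0]],[8.7,[-0.1,0,1.0],[0,0.25,0]],[8.7,[0,0,0.5],[0,0,0]],[8.7,[0,0,0],[0,0,0]],[8.7,[0,0,0],[0,0,0]]])

```text
time: 25.1
tool_pos: [503.5, 45.8, 66.4]
tool_rot: [[0.016, -1.0, -0.002], [-0.498, -0.006, -0.867], [0.867, 0.014, -0.498]]
force: [0.2, 0.0, 0.0]
opening: 87.1
```

Run:
```python
from h import *
s=st()
rows([504,40.5,65.6],pose(-60,180.5),2)
```

```text
25.1 [503.5  45.8  66.4] [[0.016, -1.0, -0.002], [-0.498, -0.006, -0.867], [0.867, 0.014, -0.498]] F [0.2 0.  0. ] open 87.06783515020496
[0.1, -0.02, 0.25] [0.05, -0.06, 0.2]
[0.1, -0.02, 0.25] [0.05, -0.06, 0.2]
```

>>> move_arm(plan=[[8.7,[0.1,0,0.25],[0,0,0]],[8.7,[0.1,0,0.25],[0,0,0]],[5.5,[0,0,0],[0,0,0]],[5.5,[0,0,0],[0,0,0]],[5.5,[0,0,0],[0,0,0]],[5.5,[0,0,0],[0,0,0]],[5.5,[0,0,0],[0,0,0]],[5.5,[0,0,0],[0,0,0]]])

```text
time: 25.9
tool_pos: [504.7, 42.3, 66.4]
tool_rot: [[0.015, -1.0, 0.001], [-0.5, -0.009, -0.866], [0.866, 0.012, -0.5]]
force: [1.0, -0.6, 0.1]
opening: 64.4
```

Run:
```python
from h import *
s=st()
rows([503,41,170],np.array(s['tool_rot']),8)
```

```text
25.9 [504.7  42.3  66.4] [[0.015, -1.0, 0.001], [-0.5, -0.009, -0.866], [0.866, 0.012, -0.5]] F [ 1.  -0.6  0.1] open 64.37640323494206
[1.13, 0.04, -0.63] [0.0, 0.0, 0.0]
[1.13, 0.04, -0.63] [0.0, 0.0, 0.0]
[1.13, 0.04, -0.63] [0.0, 0.0, 0.0]
[1.13, 0.04, -0.63] [0.0, 0.0, 0.0]
[1.13, 0.04, -0.63] [0.0, 0.0, 0.0]
[1.13, 0.04, -0.63] [0.0, 0.0, 0.0]
[1.13, 0.04, -0.63] [0.0, 0.0, 0.0]
[1.13, 0.04, -0.63] [0.0, 0.0, 0.0]
```

>>> move_arm(plan=[[5.5,[0.4,0,-0.25],[0,0,0]],[5.5,[0.8,0,-0.45],[0,0,0]],[5.5,[1.2,0,-0.7],[0,0,0]],[5.5,[1.5,0,-0.85],[0,0,0]],[5.5,[1.7,0,-1],[0,0,0]],[5.5,[1.7,0,-1],[0,0,0]],[5.5,[1.2,0,-0.7],[0,0,0]],[5.5,[0.5,0,-0.3],[0,0,0]]])

```text
time: 26.7
tool_pos: [504.9, 42.7, 177.0]
tool_rot: [[0.015, -1.0, -0.001], [-0.506, -0.007, -0.862], [0.862, 0.013, -0.506]]
force: [0.3, 0.5, -6.9]
opening: 64.1
```

Run:
```python
from h import *
s=st();print(np.array(s['joint_positions']).round(2))
rows([502,52,150],pose(30,180.5),16)
```

```text
26.7 [504.9  42.7 177. ] [[0.015, -1.0, -0.001], [-0.506, -0.007, -0.862], [0.862, 0.013, -0.506]] F [ 0.3  0.5 -6.9] open 64.11421488444509
[ 0.9  0.5 -0.6  0.6 -1.4 -1.2]
[-0.18, 0.02, 0.04] [0.07, -5.6, 0.01]
[-0.17, 0.02, 0.05] [0.07, -5.6, 0.01]
[-0.17, 0.02, 0.07] [0.07, -5.6, 0.01]
[-0.16, 0.02, 0.08] [0.07, -5.6, 0.01]
[-0.15, 0.02, 0.1] [0.07, -5.6, 0.01]
[-0.14, 0.02, 0.11] [0.07, -5.6, 0.01]
[-0.13, 0.02, 0.13] [0.07, -5.6, 0.01]
[-0.11, 0.02, 0.14] [0.07, -5.6, 0.01]
[-0.1, 0.02, 0.15] [0.07, -5.6, 0.01]
[-0.08, 0.02, 0.16] [0.07, -5.6, 0.01]
[-0.07, 0.02, 0.16] [0.07, -5.6, 0.01]
[-0.05, 0.02, 0.17] [0.07, -5.6, 0.01]
[-0.04, 0.02, 0.17] [0.07, -5.6, 0.01]
[-0.02, 0.02, 0.18] [0.07, -5.6, 0.01]
[-0.0, 0.02, 0.18] [0.07, -5.6, 0.01]
[0.02, 0.02, 0.18] [0.07, -5.6, 0.01]
```

>>> move_arm(plan=[[5.5,[-0.2,0,0],[0,-5.6,0]],[5.5,[-0.2,0,0],[0,-5.6,0]],[5.5,[-0.2,0,0],[0,-5.6,0]],[5.5,[-0.15,0,0.1],[0,-5.6,0]],[5.5,[-0.15,0,0.1],[0,-5.6,0]],[5.5,[-0.15,0,0.1],[0,-5.6,0]],[5.5,[-0.1,0,0.1],[0,-5.6,0]],[5.5,[-0.1,0,0.1],[0,-5.6,0]]])

```text
time: 27.5
tool_pos: [498.8, 47.8, 164.2]
tool_rot: [[0.014, -1.0, -0.019], [-0.972, -0.009, -0.236], [0.235, 0.021, -0.972]]
force: [-0.1, -1.1, -7.7]
opening: 64.0
```

Run:
```python
from h import *
s=st();print(np.array(s['joint_positions']).round(2))
rows([502,52,150],pose(30,180.5),8)
```

```text
27.5 [498.8  47.8 164.2] [[0.014, -1.0, -0.019], [-0.972, -0.009, -0.236], [0.235, 0.021, -0.972]] F [-0.1 -1.1 -7.7] open 64.0020187126344
[ 0.6  0.2 -0.5  0.2 -1.1 -0.7]
[-0.09, -0.04, 0.16] [0.19, -5.45, -0.02]
[-0.08, -0.04, 0.17] [0.19, -5.45, -0.02]
[-0.06, -0.04, 0.17] [0.19, -5.45, -0.02]
[-0.04, -0.04, 0.18] [0.19, -5.45, -0.02]
[-0.03, -0.04, 0.18] [0.19, -5.45, -0.02]
[-0.01, -0.04, 0.18] [0.19, -5.45, -0.02]
[0.01, -0.04, 0.18] [0.19, -5.45, -0.02]
[0.03, -0.04, 0.18] [0.19, -5.45, -0.02]
```

>>> move_arm(plan=[[5.5,[-0.1,0,0.2],[0.2,-5.6,0]],[5.5,[-0.1,0,0.2],[0.2,-5.6,0]],[5.5,[-0.1,0,0.2],[0.2,-5.6,0]],[5.5,[0,0,0.2],[0.2,-5.6,0]],[5.5,[0,0,0.2],[0.2,-5.6,0]],[5.5,[0,0,0.2],[0.2,-5.6,0]],[5.5,[0,0,0.2],[0.2,-5.6,0]],[5.5,[0,0,0.2],[0.2,-5.6,0]]])

```text
time: 28.3
tool_pos: [484.5, 50.9, 148.9]
tool_rot: [[0.008, -1.0, -0.015], [-0.841, -0.015, 0.541], [-0.541, 0.008, -0.841]]
force: [-1.8, -1.5, -8.0]
opening: 63.8
```

Run:
```python
from h import *
s=st();print(np.array(s['joint_positions']).round(2))
rows([502.5,53.6,60],pose(30,180.5),6)
```

```text
28.3 [484.5  50.9 148.9] [[0.008, -1.0, -0.015], [-0.841, -0.015, 0.541], [-0.541, 0.008, -0.841]] F [-1.8 -1.5 -8. ] open 63.776833725200596
[ 0.   0.2 -0.3 -0.6 -1.2  0.3]
[0.77, -0.31, 1.27] [0.13, 0.46, 0.0]
[0.76, -0.31, 1.27] [0.13, 0.46, 0.0]
[0.75, -0.31, 1.28] [0.13, 0.46, 0.0]
[0.74, -0.3, 1.29] [0.13, 0.46, 0.0]
[0.73, -0.3, 1.29] [0.13, 0.46, 0.0]
[0.72, -0.3, 1.3] [0.13, 0.46, 0.0]
```

>>> move_arm(plan=[[5.5,[0.75,-0.3,1.3],[0.1,0.5,0]],[5.5,[0.75,-0.3,1.3],[0.1,0.5,0]],[5.5,[0.75,-0.3,1.3],[0.1,0.5,0]],[5.5,[0.75,-0.3,1.3],[0.1,0.4,0]],[5.5,[0.75,-0.3,1.3],[0.1,0.4,0]],[5.5,[0.75,-0.3,1.3],[0.1,0.4,0]],[5.5,[0,0,0],[0,0,0]],[5.5,[0,0,0],[0,0,0]]])

```text
time: 29.1
tool_pos: [493.3, 53.7, 47.5]
tool_rot: [[0.008, -1.0, -0.024], [-0.873, -0.019, 0.488], [-0.488, 0.017, -0.872]]
force: [-0.3, 0.4, -5.6]
opening: 64.0
```

Run:
```python
from h import *
s=st()
rows([502.5,53.6,26.6],pose(30,180.5),6)
im,d,p=snap('side');cv2.imwrite('pics/s8.png',cv2.resize(im[140:240,160:300,::-1],None,fx=4,fy=4,interpolation=cv2.INTER_CUBIC))
im,d,p=snap('top');c=cloud(d,p);z=c[...,2]
m=(z>70)&(z<100)&(abs(c[...,0]-502)<36)&(abs(c[...,1]-55)<75);q=c[m];print(len(q))
if len(q)>20:
    A=np.c_[q[:,:2],np.ones(len(q))];k,*_=np.linalg.lstsq(A,q[:,2],rcond=None);r=q[:,2]-A@k;g=abs(r)<4;k,*_=np.linalg.lstsq(A[g],q[g,2],rcond=None);print('slope deg',np.degrees(np.arctan(k[:2])),g.sum(),q.min(0),q.max(0))
```

```text
29.1 [493.3  53.7  47.5] [[0.008, -1.0, -0.024], [-0.873, -0.019, 0.488], [-0.488, 0.017, -0.872]] F [-0.3  0.4 -5.6] open 64.04242902681443
[0.17, -0.16, 0.3] [0.23, -0.13, -0.01]
[0.17, -0.16, 0.3] [0.23, -0.13, -0.01]
[0.17, -0.16, 0.3] [0.23, -0.13, -0.01]
[0.17, -0.15, 0.3] [0.23, -0.13, -0.01]
[0.18, -0.15, 0.3] [0.23, -0.13, -0.01]
[0.18, -0.15, 0.3] [0.23, -0.13, -0.01]
439
slope deg [-1.2 -1.4] 423 [466.4  26.9  70. ] [523.1 111.9  81.1]
```

View pics/s8.png

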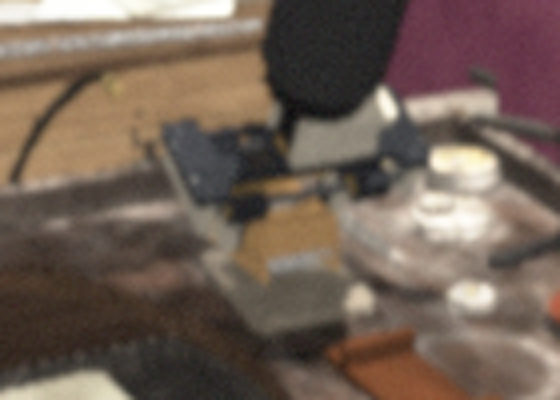

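The side crop shows the carrier upside down and level above the slab, near (290,245). By depth its tilt is about 1–1.5°. Final lowering.

>>> move_arm(plan=[[5.5,[0.2,-0.2,0.35],[0.3,0,0]],[5.5,[0.2,-0.2,0.35],[0.3,0,0]],[5.5,[0.2,-0.2,0.3],[0.3,-0.2,0]],[5.5,[0.15,-0.15,0.25],[0.2,-0.2,0]],[5.5,[0.1,-0.1,0.2],[0.2,-0.2,0]],[5.5,[0.1,0,0.15],[0,-0.2,0]],[5.5,[0.05,0,0.1],[0,0,0]],[5.5,[0,0,0],[0,0,0]]])

```text
time: 30.0
tool_pos: [504.1, 52.5, 28.5]
tool_rot: [[0.009, -1.0, 0.006], [-0.865, -0.005, 0.502], [-0.502, -0.01, -0.865]]
force: [0.0, -0.3, -6.9]
opening: 63.7
```

>>> move_arm(plan=[[5.5,[0.05,0,0.1],[0,0,0]],[5.5,[0.05,0,0.1],[0,0,0]],[5.5,[0.05,0,0.1],[0,0,0]],[5.5,[0,0,0],[0,0,0]],[5.5,[0,0,0],[0,0,0]],[5.5,[0,0,0],[0,0,0]],[5.5,[0,0,0],[0,0,0]],[5.5,[0,0,0],[0,0,0]]])

```text
time: 30.8
tool_pos: [504.6, 52.8, 26.5]
tool_rot: [[0.011, -1.0, 0.007], [-0.865, -0.006, 0.502], [-0.502, -0.011, -0.865]]
force: [0.5, 0.1, -4.4]
opening: 63.7
```

>>> move_arm(plan=[[5.5,[0.05,0,0.1],[0,0,0]],[5.5,[0.05,0,0.1],[0,0,0]],[5.5,[0.05,0,0.1],[0,0,0]],[5.5,[0,0,0],[0,0,0]],[5.5,[0,0,0],[0,0,0]],[5.5,[0,0,0],[0,0,0]],[5.5,[0,0,0],[0,0,0]],[5.5,[0,0,0],[0,0,0]]])

```text
time: 31.6
tool_pos: [504.7, 52.8, 26.5]
tool_rot: [[0.014, -1.0, 0.006], [-0.864, -0.009, 0.503], [-0.503, -0.012, -0.864]]
force: [-0.5, -0.4, -3.0]
opening: 63.8
```

>>> move_arm(plan=[[6.6,[0,0,0],[0,0,0]],[6.8,[0,0,0],[0,0,0]],[7.2,[0,0,0],[0,0,0]],[8.7,[0,0,0],[0,0,0]],[8.7,[0,0,0],[0,0,0]],[8.7,[0,0,0],[0,0,0]],[8.7,[0,0,0],[0,0,0]],[8.7,[0,0,-0.5],[0,0,0]]])

```text
time: 32.4
tool_pos: [506.2, 51.0, 32.1]
tool_rot: [[0.015, -1.0, 0.008], [-0.863, -0.009, 0.504], [-0.504, -0.015, -0.863]]
force: [0.0, -0.7, 0.5]
opening: 86.5
```

>>> move_arm(plan=[[8.7,[0,0,-2],[0,0,0]],[8.7,[0,0,-3],[0,0,0]],[8.7,[0,0,-4],[0,0,0]],[8.7,[0,0,-4],[0,0,0]],[8.7,[0,0,-4],[0,0,0]],[8.7,[0,0,-4],[0,0,0]],[8.7,[0,0,-2],[0,0,0]],[8.7,[0,0,0],[0,0,0]]])

```text
time: 33.2
tool_pos: [502.6, -71.6, 240.9]
tool_rot: [[0.014, -1.0, 0.007], [-0.866, -0.009, 0.5], [-0.5, -0.013, -0.866]]
force: [0.5, -0.1, 0.2]
opening: 87.5
```

Run:
```python
from h import *
s=st()
for n in ('wrist','top'):
    im,d,p=snap(n,n+'9.png');c=cloud(d,p);z=c[...,2]
    m=(z>40)&(z<75)&(abs(c[...,0]-502)<50)&(abs(c[...,1]-55)<80);q=c[m];print(n,len(q))
    if len(q)>20:
        A=np.c_[q[:,:2],np.ones(len(q))];g=abs(q[:,2]-np.median(q[:,2]))<5;k,*_=np.linalg.lstsq(A[g],q[g,2],rcond=None);print('slope deg',np.degrees(np.arctan(k[:2])),np.median(q[:,2]),cv2.minAreaRect(q[g][:,:2].astype(np.float32)))
for t in ['small_mould','pliers','eye_loupe','steel_tweezers']:
    for r in manip.look_for('top',t)[:1]: print(t,np.array(r['centre']),round(r['confidence'],2))
```

```text
33.2 [502.6 -71.6 240.9] [[0.014, -1.0, 0.007], [-0.866, -0.009, 0.5], [-0.5, -0.013, -0.866]] F [ 0.5 -0.1  0.2] open 87.50997244568005
wrist 4167
slope deg [-0.   0.2] 55.05962429620894 ((502.5202331542969, 53.95649337768555), (111.76392364501953, 63.87323760986328), 89.91978454589844)
top 0
```

View pics/wrist9.png

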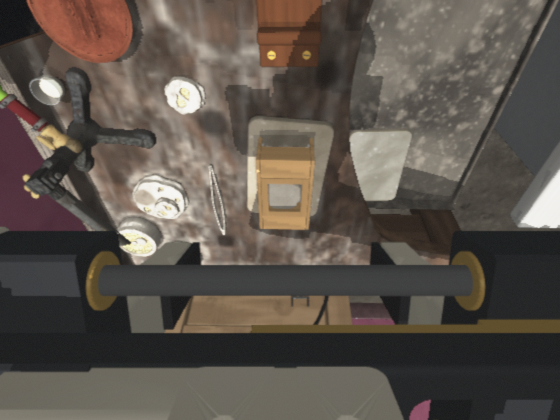

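The wrist view shows the carrier floor-up and centred on the slab at (287,185), with the tweezers at (217,200) and small mould at (184,95) undisturbed. Fingers are clear. Handing in.

```bash
python3 -c "
from bench import manip
print(manip.close_job())"
```

```text
the job is handed in; nothing more can be done
None
```

The carrier lies upside down on the grey slab, lengthwise and centred, with its lid caught. I handed the job in after about 33 s of robot time; `close_job()` gives no verdict.

**What I did**
- **Lid:** I gripped the pull bar and pushed the lid home until it stopped.
- **Tug:** I then pulled in the opening direction; the force reached 22 N.
- **Turn:** I turned the carrier over in two 90° tilts, standing it on its end on the slab to change grip. Then I set it down until it carried its own weight and released it.

**Last checks**
- **Position:** The carrier's top face is at 55 mm (56 expected), with a slope of 0.2° or less. Its centre is at about (502.5, 54), with the slab's at (502, 55). Its long side is along y, about 5° off the slab's.
- **Lid:** After the tug the bar was 36.5 mm from the carrier's centre, so the lid was about 3 mm open with its play taken up. I did not measure it again once the carrier was upside down, as the lid is then hidden.
- **Tug slip:** The gripper moved about 4 mm further during the hard pull and rose 2.6 mm. That was probably the fingers slipping on the bar.
- **Mould:** I did not look inside for the plaster mould. The load in the gripper stayed at about 7 N between placements, so it was still inside then.
- **Bystanders:** The final picture shows the tweezers and small mould lying as before. The final detector check in the top view found none of the four things, probably because the arm was in the way. The pliers and loupe were last seen in the picture before the second grip, looking untouched.

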